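# Slide two spacer blocks home in a box glue-up

## Task

The low wooden box carcass clamped to the bench has two narrow gaps between its uprights, open towards the robot. Slide the thinnest of the three spacer blocks into the narrow gap and the thickest into the wide gap, under the top rail, and push each one fully home so that its end is flush with the front edges of the uprights. Leave the spare spacer of middle thickness and everything else on the bench where it is.

Things in the scene. Friction and masses are not known exactly. Their poses are not given: they have to be found in the camera images.
- carcass: low pale-wood carcass, fixed. Origin on the bench under its centre; x points from the open front into the gaps, y along the front. Bottom board 9 mm thick, x -45 to 57, y -110 to 110 mm, low dark clamps (under 40 mm) on its ends. Four 12 mm uprights, front edges at x -45, centred at y 74, 20, -42, -74, 55 mm high; back board's inner face at x 45: gaps 90 mm deep
- wide_gap (a point): middle of the mouth of the wide gap (42 mm wide, between the uprights at y 74 and 20), in the plane of the uprights' round-nosed (6 mm radius) front edges, 20 mm above the bottom board, 29 mm above the bench; axes as the carcass, in which it is at (-45, 47, 29) mm. The compartment beside it (50 mm, with the nail pot) gets no spacer
- narrow_gap (a point): middle of the mouth of the narrow gap (20 mm, between the uprights at y -42 and -74), 29 mm above the bench; axes as the carcass, in which it is at (-45, -58, 29) mm. A rail crosses over all gaps at carcass x -35 to -13, underside 55, top 65 mm above the bench, leaving 46 mm over the bottom board; behind it the gaps are open above
- thin_spacer: thinnest spacer: plain MDF block 90 x 17 x 40 mm (x long, y thick, z high), stands on its long edge; origin at its centre; 30 to 65 g; either end may go in first
- thick_spacer: thickest spacer: plain MDF block 90 x 39 x 40 mm (x long, y thick, z high); origin at its centre; 70 to 150 g; either end may go in first. One of the thin and thick spacers lies before the mouths of the carcass, in the way; the other lies to one side, about 0.3 m left or right
- spare_spacer: spare spacer of middle thickness, MDF 90 x 28 x 40 mm, origin at its centre; to be left alone
- nail_pot: small steel pot, 38 mm across, 34 mm high, in the carcass's middle compartment; origin under its centre; leave alone
- hammer: claw hammer lying on the left of the bench, 280 mm long, under 45 mm high, handle towards its -x; leave alone
- glue: white glue bottle standing upright at the back right, 60 mm across, 190 mm high, origin under its centre; leave alone
- square: try square lying flat on the right: stock 20 x 120 x 18 mm along y at the origin, blade 120 mm along x, 4 mm thick; leave alone
- offcut: flat MDF offcut 90 x 60 x 18 mm, behind the carcass, origin under its centre; leave alone
- screw_cup: small open cup of white plastic, 40 mm across, 45 mm high, standing just left of the carcass's front; origin under its centre; leave alone
- sanding_block: cork sanding block 60 x 36 x 30 mm, just right of the carcass's front; origin under its centre; leave alone

How it is judged:
At the end, for the whole second after the job is handed in: The thin spacer lies in the narrow gap and the thick spacer in the wide gap, both at rest on the bottom board, each within 4 mm of fully home (its outer end flush with the uprights' front edges) and along the gap (x of thin_spacer in the frame of carcass between -0.004 and 0.005 m and y of thin_spacer in the frame of narrow_gap between -0.005 and 0.005 m and z of thin_spacer in the frame of narrow_gap between -0.005 and 0.005 m and angle between the x axis of each of thin_spacer, thick_spacer and the x axis of carcass, either way round below 0.08 rad and linear speed of each of thin_spacer, thick_spacer below 0.02 m/s and x of thick_spacer in the frame of carcass between -0.004 and 0.005 m and y of thick_spacer in the frame of wide_gap between -0.005 and 0.005 m and z of thick_spacer in the frame of wide_gap between -0.005 and 0.005 m); the robot touches nothing.
It fails at once if the spare spacer is moved by more than 30 mm (distance of spare_spacer from where it was at the start of the episode above 0.03 m).
It fails at once if another thing on the bench is moved by more than 30 mm (distance of any of nail_pot, hammer, glue, square, offcut, screw_cup, sanding_block from where it was at the start of the episode above 0.03 m).
It fails at once if the glue bottle is knocked over (angle between glue's own z axis and vertical above 0.5 rad).
It also fails if it takes over 72 s, if anything falls off the work surface, if the arm or the gripper's body presses on something with over 40 N, if the wrist force passes 120 N, or if a joint passes its speed limit or range.

## Robot

A 6-joint arm with a two-finger parallel gripper is mounted at the origin on the work surface. World frame = base frame: x ahead of the robot, y to its left, z up, the work surface at z = 0. Lengths are in m, angles in rad, forces in N, time in s.
With the tool pointing down it reaches from about 0.25 to 0.725 m from the base axis. Payload 4 kg.
Tool frame: the origin (TCP) lies midway between the tips of the shut fingers; the grasp point (between the pads) lies 19 mm behind it; z points along the fingers, y is the line along which they close (so a half turn about z gives the same grasp; the last joint's range is limited). The gripper opens to 85 mm and grips with 20 to 120 N. Pads are 22 mm wide; open, the fingers measure 114 mm over their backs; the gripper's body (76 mm by 85 mm) begins 54 mm behind the grasp point. The pads swing forward as they close: fully open they stand 13 mm farther back than shut.
Start: joints at [-1.303, 0.241, 0.005, 1.335, 0, 1.571], TCP at [0.132, -0.482, 0.231] pointing down, gripper open.
Joint ranges: [-2.72, 2.72], [-1.05, 1.87], [-1.09, 1.28], [-1.99, 2.15], [-1.42, 1.44], [-3.14, 3.14]. Speed limits (rad/s): [2.79, 2.79, 3.14, 3.14, 3.14, 3.14].

## Interface

Orientations are given as a unit quaternion [x, y, z, w].
In Python, from workcell import bot gives the robot as it stands. The module is installed in compiled form; this text tells all that it offers.
- The arm moves only by the tool jog_arm, never from a script. Its argument "deltas" is a list of rows, each an object with "fingers": the opening, from 0 (shut) to 1 (fully open); "delta_pos": the shift along the tool's x, y, z normalised to -1 to 1, where 1 is 300 mm, a list of three; "yaw": the turn about the tool's z normalised to -1 to 1, where 1 is pi/4 rad. A call has 1 to 12 rows; each row is the pose to reach, as a shift and turn from the pose commanded when the call began, along the tool's axes at that moment; what a row does not reach only later rows make up. A row lasts 1/10 s, in which the tool goes at most 50 mm and 8.59 degrees, less where a joint would pass 70% of its speed; a pose out of reach is approached as far as the arm can. A call with a number of a shift or a turn outside -1 to 1 is refused whole. A call with a gripper value outside its range is refused whole. The fingers move at their own pace and stop on an object; the grip force is fixed at half the most. Time passes only in rows, so rows that repeat a pose let the fingers close. It gives the time, the measured TCP pose, the force, the opening and the grip force at its end, in the units of the state.
- bot.get_obs(): the state, without advancing time (a new reading comes with each control period).
- bot.camera(name): name is "side" or "top"; returns a dict with "image" (420x560x3 uint8, red, green, blue), "range_z" (420x560 float32, m along the optical axis (not along the pixel's ray), 0 where there is no reading), "fx", "fy", "cx", "cy" (pixels), "rvec" (rotation vector, rad) and "tvec" (3), from world to camera coordinates, as OpenCV has them. Camera axes: x right, y down, z forward; pixel columns grow to the right and rows downward; lengths in m; the calibration is good to about 2 mm. A picture is of the moment at which its call begins.
- bot.job_done(): hands the job in; it is judged then, once.
The state is a dict: "clock": time; "joint_pos": joint angles; "joint_vel": joint speeds; "tau": joint torques, N m; "eef_pos": TCP position; "tool_rot": TCP orientation; "ft_force": force on the tool from outside, world axes, zero at the start; "ft_torque": the same for the moment, N m; "grip_width": finger opening in m; "grasp_force": force on a finger pad.
Only numpy, scipy, OpenCV 4.12 (cv2) and the standard library are available. Lean on these libraries where they do the work, as an engineer would, in place of code of your own. Each camera call takes 0.05 s, during which the arm holds its last target. There are 200 camera calls.

## Working session

There is one attempt and no reset: what is moved stays moved. The work goes in short steps, Python scripts to look and compute and a tool call to move; the robot and the scene stay as the last step left them, time stands still between calls to the robot, and variables do not carry over. Pictures are saved under pics/ and viewed, at most 10 in all, crops included, and the job is handed in when it is done.

Besides the shell and the picture viewer there is one more tool, called after "Call:" as name(argument=value, ...) on one line, values as JSON. jog_arm: Moves the arm, as the interface text tells. Scaled input: -1 to 1 covers 300 mm each way for a shift and pi/4 rad each way for a turn. Its arguments: {"type":"object","properties":{"deltas":{"type":"array","items":{"type":"object","properties":{"fingers":{"type":"number"},"delta_pos":{"type":"array","items":{"type":"number"}},"yaw":{"type":"number"}}}}},"required":["deltas"]}

```bash
mkdir -p pics
cat > h.py <<'E'
import numpy as np, cv2
from workcell import bot
def cam(n):
    c=bot.camera(n); R,_=cv2.Rodrigues(np.array(c["rvec"],float)); c["R"]=R; c["t"]=np.array(c["tvec"],float).ravel(); return c
def cloud(c):
    v,u=np.mgrid[0:420,0:560]; z=c["range_z"]
    p=np.stack([(u-c["cx"])/c["fx"]*z,(v-c["cy"])/c["fy"]*z,z],-1)
    w=(p-c["t"])@c["R"]; w[z==0]=np.nan; return w
def ray(c,u,v,h):
    d=np.array([(u-c["cx"])/c["fx"],(v-c["cy"])/c["fy"],1])@c["R"]; o=-c["t"]@c["R"]
    return o+d*(h-o[2])/d[2]
def save(c,f): cv2.imwrite("pics/"+f,c["image"][:,:,::-1])
E
python3 - <<'E'
from h import *
for n in("top","side"):
    c=cam(n); save(c,n+"0.png"); print(n,c["fx"],c["cx"],c["cy"],-c["t"]@c["R"],c["R"].round(2).tolist())
    np.savez(n+"0.npz",w=cloud(c),im=c["image"])
o=bot.get_obs(); print({k:np.round(v,3).tolist() for k,v in o.items()})
E
```

```text
top 502.57670158696146 275.18780131164976 203.32483391874766 [ 3.88940789e-01 -2.15261450e-04  1.48737732e+00] [[0.02, -1.0, 0.02], [-0.99, -0.02, -0.15], [0.15, -0.01, -0.99]]
side 429.24338203320104 286.57525395354565 210.7701112151308 [ 0.41678039 -0.6170508   0.75889346] [[0.94, -0.33, -0.01], [-0.25, -0.71, -0.66], [0.21, 0.62, -0.75]]
{'clock': 0.1, 'joint_pos': [-1.303, 0.241, 0.004, 1.335, 0.0, 1.571], 'joint_vel': [0.0, -0.002, 0.003, -0.001, -0.0, -0.001], 'tau': [-0.001, -37.314, 25.301, 0.011, -0.0, -0.0], 'eef_pos': [0.132, -0.482, 0.23], 'tool_rot': [0.991, 0.133, -0.0, -0.001], 'ft_force': [-0.284, -0.265, 0.192], 'ft_torque': [-0.004, 0.004, -0.071], 'grasp_force': 0.0, 'grip_width': 0.085}
```

View pics/top0.png

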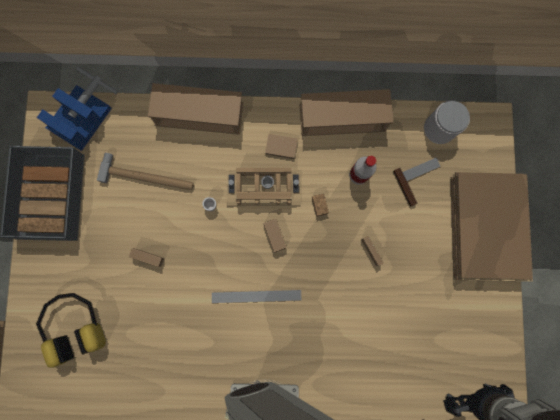

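View pics/side0.png

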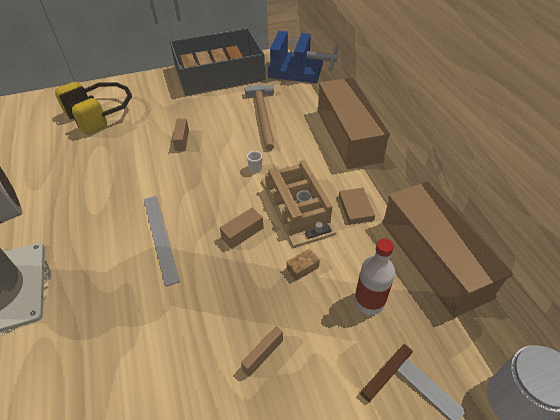

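The top view shows the carcass at (265,187), a thick block in front of it at (276,236), a thin one on the right at (372,252) and the spare on the left at (148,258). The cup is at (209,204) and the cork block at (320,205). Next I'll measure these.

```bash
cat >> h.py <<'E'
def block(w,u,v,r=28,lo=.034,hi=.048):
    P=w[v-r:v+r,u-r:u+r].reshape(-1,3); P=P[(P[:,2]>lo)&(P[:,2]<hi)]
    (cx,cy),(a,b),t=cv2.minAreaRect((P[:,:2]*1000).astype(np.float32))
    if a<b: t+=90
    return np.round([cx,cy,max(a,b),min(a,b),(t+90)%180-90,P[:,2].mean()*1000,len(P)],1)
E
python3 - <<'E'
from h import *
w=np.load("top0.npz")["w"]
for n,u,v in(("thick",276,236),("thin",372,252),("spare",148,258)): print(n,block(w,u,v))
print("sand",block(w,320,205,18,.022,.036)); print("cup",block(w,209,204,14,.035,.05))
# carcass: rail top z~.065, uprights z~.055
P=w[160:215,220:310].reshape(-1,3)
for lo,hi in((.059,.07),(.049,.058)):
    Q=P[(P[:,2]>lo)&(P[:,2]<hi)]; print(lo,len(Q),cv2.minAreaRect((Q[:,:2]*1000).astype(np.float32)),Q[:,2].mean())
print(w[330,300],w[280,250])
E
python3 - <<'E'
import cv2
a=cv2.imread('pics/top0.png')[150:275,190:400]
cv2.imwrite('pics/c0.png',cv2.resize(a,(798,475),interpolation=cv2.INTER_CUBIC))
E
```

```text
thick [514.8 -19.5  89.8  39.1  21.2  39.9 400. ]
thin [ 476.4 -303.7   88.9   18.2   29.4   39.7  189. ]
spare [443.6 349.3  90.9  27.6  73.   39.5 298. ]
sand [ 608.7 -151.4   59.6   36.2   15.3   29.6  246. ]
cup [601.6 173.5  38.4  36.1   2.9  43.4  63. ]
0.059 648 ((658.2463989257812, 16.519943237304688), (97.32321166992188, 159.22874450683594), 1.4934481382369995) 0.06427334197496241
0.049 390 ((653.1863403320312, 16.452682495117188), (96.43449401855469, 160.00534057617188), 1.4379277229309082) 0.05395120259781016
[ 0.24565819 -0.09815984  0.0062207 ] [0.38462319 0.04962556 0.00151873]
```

View pics/c0.png

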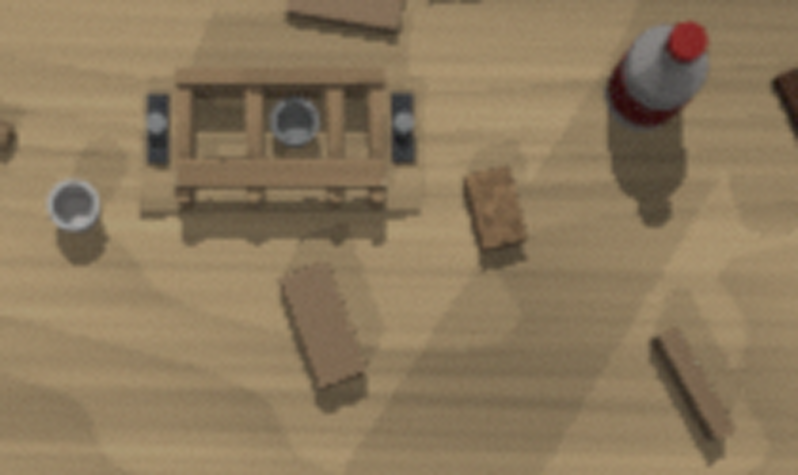

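Run:
```python
from h import *
w=np.load("top0.npz")["w"]; P=w[160:222,215:315].reshape(-1,3); P=P[~np.isnan(P[:,0])]
for yaw in (0.025,):
    c,s=np.cos(yaw),np.sin(yaw); d=P[:,:2]-[.61,.0165]
    q=np.c_[d[:,0]*c+d[:,1]*s,-d[:,0]*s+d[:,1]*c,P[:,2]]*1000
    for x0 in range(-60,110,4):
        m=(abs(q[:,0]-x0)<2)&(abs(q[:,1])<75); z=q[m,2]; print(x0,m.sum(),(z>60).sum(),((z>48)&(z<60)).sum(),((z>5)&(z<13)).sum())
    # rail front edge per y-bin
    R=q[(q[:,2]>60)&(q[:,0]<50)]; bs=range(-70,71,10)
    f=[R[abs(R[:,1]-b)<5,0].min() for b in bs]; print(np.round(f,1),np.polyfit(bs,f,1))
    U=q[(q[:,2]>48)&(q[:,2]<58)&(q[:,0]>40)&(q[:,0]<85)]
    h,e=np.histogram(U[:,1],np.arange(-90,91,3)); print([(int(e[i]),int(h[i])) for i in range(len(h)) if h[i]])
    F=q[(q[:,2]>48)&(q[:,2]<58)&(q[:,0]<20)]; print(np.round(F,0)[:,:].tolist())
    B=q[(q[:,2]>5)&(q[:,2]<13)]; print(np.percentile(B[:,1],[1,99]),np.percentile(B[:,0],[0,1,99]))
```

```text
-60 0 0 0 0
-56 9 0 0 0
-52 47 0 0 2
-48 47 0 0 1
-44 76 0 0 6
-40 71 0 0 2
-36 50 0 0 6
-32 71 0 0 3
-28 78 0 0 1
-24 50 0 0 4
-20 72 0 0 6
-16 77 0 0 3
-12 53 0 0 4
-8 70 0 0 4
-4 104 0 7 40
0 95 1 21 56
4 103 30 21 32
8 109 56 14 31
12 122 85 2 25
16 66 60 6 0
20 62 55 7 0
24 90 88 2 0
28 14 4 10 0
32 21 0 21 0
36 31 1 14 11
40 79 0 20 47
44 68 0 20 30
48 62 1 14 26
52 81 0 24 39
56 59 3 14 16
60 67 2 16 29
64 76 0 21 40
68 67 1 18 28
72 67 0 13 23
76 71 0 22 29
80 54 1 13 29
84 184 17 47 31
88 104 68 15 9
92 75 70 5 0
96 52 50 2 0
100 0 0 0 0
104 0 0 0 0
108 0 0 0 0
[ 6.9  5.5  4.9 -0.4  4.8  5.5  4.7  5.3  4.7  5.3  4.7  5.3  4.4  5.
  5.2] [1.52901998e-03 4.80216530e+00]
[(-84, 3), (-81, 16), (-78, 11), (-75, 12), (-72, 12), (-51, 8), (-48, 14), (-45, 13), (-42, 13), (-39, 11), (-30, 1), (-9, 2), (0, 1), (3, 2), (12, 14), (15, 14), (18, 12), (21, 13), (36, 1), (60, 1), (66, 13), (69, 11), (72, 13), (75, 11), (78, 14)]
[[15.0, -80.0, 58.0], [7.0, 75.0, 55.0], [6.0, 72.0, 56.0], [6.0, 18.0, 57.0], [6.0, 3.0, 56.0], [7.0, -11.0, 53.0], [6.0, -20.0, 56.0], [6.0, -26.0, 57.0], [6.0,
[... 414 characters left out ...]
78.0, 50.0], [3.0, -81.0, 55.0], [1.0, 78.0, 52.0], [1.0, 75.0, 54.0], [1.0, 72.0, 52.0], [1.0, 70.0, 53.0], [1.0, 67.0, 56.0], [1.0, 23.0, 56.0], [1.0, 20.0, 54.0], [1.0, 15.0, 51.0], [2.0, -37.0, 49.0], [0.0, -46.0, 57.0], [1.0, -72.0, 49.0], [1.0, -75.0, 53.0], [1.0, -81.0, 54.0], [-2.0, 75.0, 52.0], [-2.0, 72.0, 53.0], [-2.0, 70.0, 52.0], [-2.0, 67.0, 52.0], [-2.0, 23.0, 54.0], [-2.0, 21.0, 50.0], [-2.0, 18.0, 51.0], [-2.0, 15.0, 56.0], [-2.0, -40.0, 55.0], [-2.0, -43.0, 50.0], [-2.0, -46.0, 52.0], [-2.0, -72.0, 52.0], [-3.0, -75.0, 58.0], [-3.0, -77.0, 58.0], [-5.0, 72.0, 55.0], [-4.0, 21.0, 50.0], [-5.0, -43.0, 54.0]]
[-145.330408   133.2278808] [-52.15311687 -42.77734662 130.53872447]
```

```bash
cat >> h.py <<'E'
def to(x,y,z,phi):
    o=bot.get_obs(); p=np.array(o["eef_pos"]); q=o["tool_rot"]
    from scipy.spatial.transform import Rotation as Ro
    M=Ro.from_quat(q).as_matrix(); f=np.degrees(np.arctan2(M[1,0],M[0,0]))
    d=M.T@(np.array([x,y,z])-p)
    print("t",round(o["clock"],2),"p",p.round(4),"phi",round(f,2),"j6",round(o["joint_pos"][5],2),"grip",round(o["grip_width"],4),"F",np.round(o["ft_force"],1))
    print("delta",(d/.3).round(4),"yaw",round(-((phi-f+180)%360-180)/45,4))
E
python3 -c "
from h import *
to(.486,-.031,.13,21.2)"
```

```text
t 0.1 p [ 0.1322 -0.4816  0.2305] phi 15.34 j6 1.57 grip 0.0853 F [-0.3 -0.3  0.2]
delta [ 1.5349 -1.1358  0.3372] yaw -0.1301
```

Call:
jog_arm(deltas=[{"fingers": 1,"delta_pos": [0.13,-0.1,0],"yaw": 0},{"fingers": 1,"delta_pos": [0.26,-0.2,0],"yaw": 0},{"fingers": 1,"delta_pos": [0.39,-0.29,0],"yaw": 0},{"fingers": 1,"delta_pos": [0.52,-0.39,0],"yaw": 0},{"fingers": 1,"delta_pos": [0.65,-0.48,0],"yaw": -0.06},{"fingers": 1,"delta_pos": [0.78,-0.58,0],"yaw": -0.13},{"fingers": 1,"delta_pos": [0.78,-0.58,0],"yaw": -0.13}])

```text
clock: 0.8
eef_pos: [0.3145, -0.2479, 0.2311]
tool_rot: [0.982, 0.189, 0.0, -0.001]
ft_force: [-1.0, -0.5, 0.9]
grip_width: 0.0851
grasp_force: 0.0
```

```bash
python3 -c "
from h import *
to(.486,-.031,.13,21.2)"
```

```text
t 0.8 p [ 0.3145 -0.2479  0.2311] phi 21.81 j6 2.09 grip 0.0851 F [-1.  -0.5  0.9]
delta [ 0.7989 -0.4584  0.3386] yaw 0.0136
```

Call:
jog_arm(deltas=[{"fingers": 1,"delta_pos": [0.13,-0.08,0],"yaw": -0.19},{"fingers": 1,"delta_pos": [0.26,-0.15,0],"yaw": -0.38},{"fingers": 1,"delta_pos": [0.4,-0.23,0],"yaw": -0.57},{"fingers": 1,"delta_pos": [0.53,-0.3,0],"yaw": -0.76},{"fingers": 1,"delta_pos": [0.66,-0.38,0],"yaw": -0.95},{"fingers": 1,"delta_pos": [0.8,-0.46,0],"yaw": -1}])

```text
clock: 1.4
eef_pos: [0.4863, -0.0364, 0.231]
tool_rot: [0.837, 0.547, -0.0, 0.0]
ft_force: [1.3, -1.3, 1.3]
grip_width: 0.0854
grasp_force: 0.0
```

Call:
jog_arm(deltas=[{"fingers": 1,"delta_pos": [0,0,0.1],"yaw": -0.19},{"fingers": 1,"delta_pos": [0,0,0.2],"yaw": -0.38},{"fingers": 1,"delta_pos": [0,0,0.25],"yaw": -0.57},{"fingers": 1,"delta_pos": [0,0,0.25],"yaw": -0.76},{"fingers": 1,"delta_pos": [0,0,0.25],"yaw": -0.95},{"fingers": 1,"delta_pos": [0,0,0.25],"yaw": -1}])

```text
clock: 2.0
eef_pos: [0.4853, -0.038, 0.1555]
tool_rot: [0.564, 0.826, -0.001, -0.001]
ft_force: [0.8, -0.3, 0.1]
grip_width: 0.0851
grasp_force: 0.0
```

Call:
jog_arm(deltas=[{"fingers": 1,"delta_pos": [0,0,0],"yaw": -0.19},{"fingers": 1,"delta_pos": [0,0,0],"yaw": -0.38},{"fingers": 1,"delta_pos": [0,0,0],"yaw": -0.57},{"fingers": 1,"delta_pos": [0,0,0],"yaw": -0.76},{"fingers": 1,"delta_pos": [0,0,0],"yaw": -0.95},{"fingers": 1,"delta_pos": [0,0,0],"yaw": -1}])

```text
clock: 2.6
eef_pos: [0.4854, -0.0381, 0.1558]
tool_rot: [0.205, 0.979, -0.0, -0.001]
ft_force: [0.7, -0.3, -1.0]
grip_width: 0.0855
grasp_force: 0.0
```

Call:
jog_arm(deltas=[{"fingers": 1,"delta_pos": [0,0,0],"yaw": -0.19},{"fingers": 1,"delta_pos": [0,0,0],"yaw": -0.38},{"fingers": 1,"delta_pos": [0,0,0],"yaw": -0.57},{"fingers": 1,"delta_pos": [0,0,0],"yaw": -0.76},{"fingers": 1,"delta_pos": [0,0,0],"yaw": -0.95},{"fingers": 1,"delta_pos": [0,0,0],"yaw": -0.98},{"fingers": 1,"delta_pos": [0,0,0],"yaw": -0.98}])

```text
clock: 3.3
eef_pos: [0.4856, -0.0377, 0.156]
tool_rot: [-0.175, 0.985, -0.0, -0.0]
ft_force: [0.1, -0.2, -0.5]
grip_width: 0.0855
grasp_force: 0.0
```

```bash
python3 -c "
from h import *
to(.486,-.031,.012,201.2)"
```

```text
t 3.3 p [ 0.4856 -0.0377  0.156 ] phi -159.9 j6 -0.43 grip 0.0855 F [ 0.1 -0.2 -0.5]
delta [-0.0093  0.0204  0.48  ] yaw -0.0244
```

Call:
jog_arm(deltas=[{"fingers": 1,"delta_pos": [-0.009,0.02,0.15],"yaw": -0.024},{"fingers": 1,"delta_pos": [-0.009,0.02,0.3],"yaw": -0.024},{"fingers": 1,"delta_pos": [-0.009,0.02,0.4],"yaw": -0.024},{"fingers": 1,"delta_pos": [-0.009,0.02,0.48],"yaw": -0.024},{"fingers": 1,"delta_pos": [-0.009,0.02,0.48],"yaw": -0.024},{"fingers": 0,"delta_pos": [-0.009,0.02,0.48],"yaw": -0.024},{"fingers": 0,"delta_pos": [-0.009,0.02,0.48],"yaw": -0.024},{"fingers": 0,"delta_pos": [-0.009,0.02,0.48],"yaw": -0.024},{"fingers": 0,"delta_pos": [-0.009,0.02,0.48],"yaw": -0.024},{"fingers": 0,"delta_pos": [-0.009,0.02,0.48],"yaw": -0.024},{"fingers": 0,"delta_pos": [-0.009,0.02,0.48],"yaw": -0.024}])

```text
clock: 4.4
eef_pos: [0.4879, -0.0306, 0.0141]
tool_rot: [-0.185, 0.983, -0.001, 0.002]
ft_force: [-0.4, -0.6, 6.0]
grip_width: 0.0382
grasp_force: 61.5
```

```bash
python3 -c "
from h import *
to(.486,-.031,.032,201.2)"
```

```text
t 4.4 p [ 0.4879 -0.0306  0.0141] phi -158.64 j6 -0.44 grip 0.0382 F [-0.4 -0.6  6. ]
delta [ 0.0061  0.001  -0.0597] yaw 0.0035
```

```bash
python3 -c "
from h import *
to(.5094,.0592,.044,181.43)"
```

```text
t 4.4 p [ 0.4879 -0.0306  0.0141] phi -158.64 j6 -0.44 grip 0.0382 F [-0.4 -0.6  6. ]
delta [-0.1762  0.2526 -0.0995] yaw 0.4428
```

Call:
jog_arm(deltas=[{"fingers": 0,"delta_pos": [0,0,-0.1],"yaw": 0},{"fingers": 0,"delta_pos": [-0.06,0.08,-0.1],"yaw": 0.15},{"fingers": 0,"delta_pos": [-0.12,0.16,-0.1],"yaw": 0.3},{"fingers": 0,"delta_pos": [-0.176,0.253,-0.1],"yaw": 0.443},{"fingers": 0,"delta_pos": [-0.176,0.253,-0.1],"yaw": 0.443},{"fingers": 0,"delta_pos": [-0.176,0.253,-0.1],"yaw": 0.443},{"fingers": 0,"delta_pos": [-0.176,0.253,-0.1],"yaw": 0.443}])

```text
clock: 5.1
eef_pos: [0.5073, 0.0589, 0.0423]
tool_rot: [-0.013, 1.0, -0.0, -0.0]
ft_force: [0.3, 0.1, -0.9]
grip_width: 0.0379
grasp_force: 60.6
```

Run:
```python
from h import *
to(.5094,.0592,.025,181.43)
c=cam("top"); save(c,"t1.png"); np.savez("t1.npz",w=cloud(c)); w=cloud(c)
a=c["image"][150:260,190:330,::-1]; cv2.imwrite("pics/c1.png",cv2.resize(a,(763,600),interpolation=cv2.INTER_CUBIC))
P=w.reshape(-1,3); P=P[(P[:,0]>.53)&(P[:,0]<.6)&(abs(P[:,1]-.06)<.04)&(P[:,2]>.05)&(P[:,2]<.09)]
print(len(P),P.min(0),P.max(0),P.mean(0))
```

```text
t 5.1 p [0.5073 0.0589 0.0423] phi -178.55 j6 0.09 grip 0.0379 F [ 0.3  0.1 -0.9]
delta [-0.0071  0.0009  0.0576] yaw 0.0004Traceback (most recent call last):
  File "<stdin>", line 6, in <module>
    return umr_minimum(a, axis, None, out, keepdims, initial, where)
ValueError: zero-size array to reduction operation minimum which has no identity
```

View pics/c1.png

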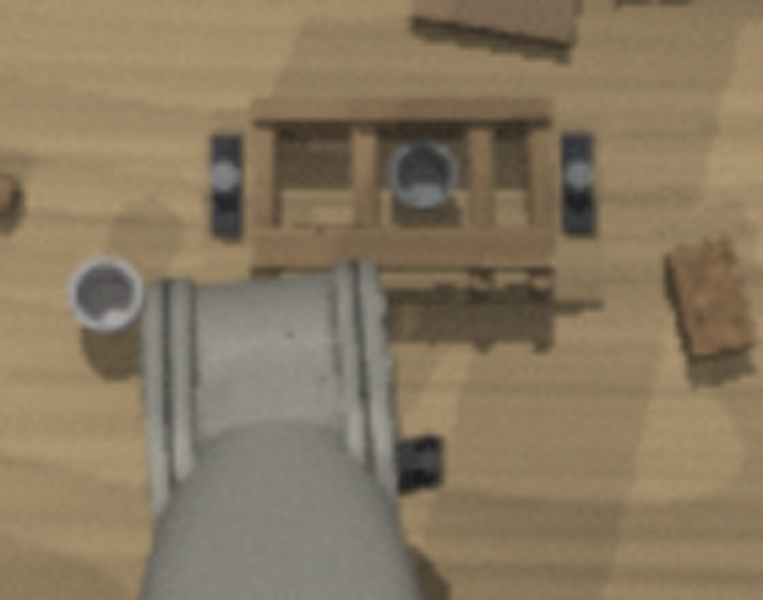

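The arm hides the block from the top camera, so I'll use the side camera's depth for both the block and the carcass.

Run:
```python
from h import *
c=cam("side"); w=cloud(c); P=w.reshape(-1,3)
d=P[:,:2]-[.6505,.0157]; cs,sn=np.cos(.025),np.sin(.025)
q=np.c_[d[:,0]*cs+d[:,1]*sn,-d[:,0]*sn+d[:,1]*cs,P[:,2]]*1000
np.save("s1.npy",q)
B=q[(q[:,0]>-125)&(q[:,0]<-52)&(q[:,1]>15)&(q[:,1]<80)&(q[:,2]>15)]
print(len(B))
for x0 in range(-120,-50,6):
    b=B[(abs(B[:,0]-x0)<3)]
    print(x0,len(b), np.percentile(b[:,1],[0,5,50,95,100]).round(1) if len(b) else '', np.percentile(b[:,2],[5,50,95]).round(1) if len(b) else '')
U=q[(q[:,2]>50)&(q[:,2]<58)&(q[:,0]>-8)&(q[:,0]<40)&(abs(q[:,1])<90)]
h,e=np.histogram(U[:,1],np.arange(-90,91,2)); print([(int(e[i]),int(h[i])) for i in range(len(h)) if h[i]>2])
R=q[(q[:,2]>60)&(q[:,2]<70)&(abs(q[:,1])<80)]; h,e=np.histogram(R[:,0],np.arange(-50,70,2)); print([(int(e[i]),int(h[i])) for i in range(len(h)) if h[i]>2])
a=c["image"][120:280,180:360,::-1]; cv2.imwrite("pics/c2.png",cv2.resize(a,(675,600),interpolation=cv2.INTER_CUBIC))
```

```text
1084
-120 251 [15.  15.8 20.5 31.1 50.2] [ 46.9 254.5 391. ]
-114 239 [15.1 16.1 26.7 50.  64.9] [ 43.6 236.  392.9]
-108 129 [15.1 16.1 30.6 56.8 64.8] [ 36.   70.2 404.3]
-102 81 [15.5 16.9 27.9 61.3 77.8] [ 36.   66.9 407.6]
-96 57 [25.9 26.5 30.1 61.1 63.6] [32.5 65.8 69.5]
-90 65 [26.3 27.2 29.9 60.1 64.5] [33.4 65.7 68.9]
-84 62 [25.4 26.9 30.  60.1 64.9] [32.2 66.2 69.5]
-78 61 [25.6 26.4 30.1 61.2 64.5] [34.9 65.9 69.2]
-72 62 [23.7 26.1 29.6 61.9 66.1] [34.2 65.8 69.8]
-66 3 [28.8 28.9 29.8 42.9 44.4] [41.5 66.6 67.4]
-60 0  
-54 0  
[(-82, 4), (-80, 25), (-78, 21), (-76, 14), (-74, 16), (-72, 13), (-70, 15), (-68, 8), (-50, 3), (-48, 25), (-46, 15), (-44, 18), (-42, 12), (-40, 16), (-38, 14), (-36, 11), (12, 6), (14, 24), (16, 16), (18, 13), (20, 17), (22, 11), (24, 11), (26, 8), (66, 6), (68, 23), (70, 9), (72, 9), (74, 15), (76, 12), (78, 12), (80, 5), (82, 3)]
[(-38, 3), (-36, 62), (-34, 49), (-32, 45), (-30, 42), (-28, 52), (-26, 45), (-24, 49), (-22, 44), (-20, 45), (-18, 51), (-16, 40), (-14, 9), (42, 3), (44, 71), (46, 49), (48, 40), (50, 41), (52, 49), (54, 42), (56, 11)]
```

View pics/c2.png

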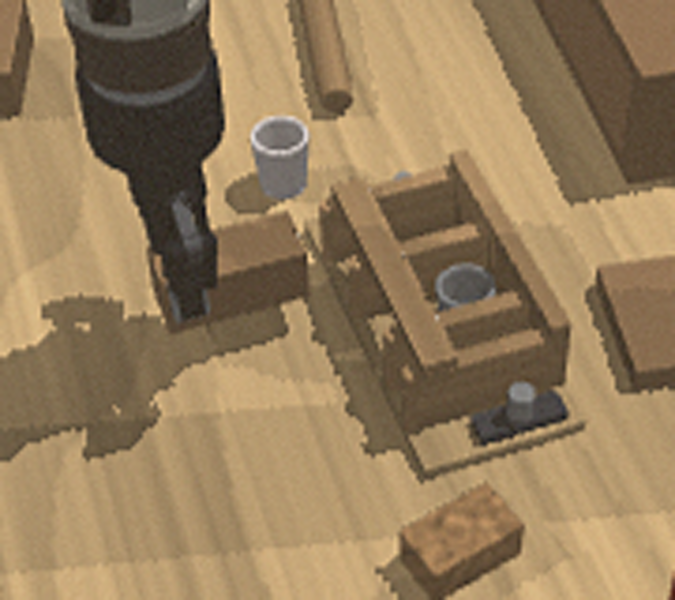

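Run:
```python
import numpy as np
q=np.load("s1.npy")
F=q[(q[:,0]>-98)&(q[:,0]<-70)&(q[:,1]>15)&(q[:,1]<36)&(q[:,2]>30)&(q[:,2]<64)]
print(len(F),F.mean(0),np.median(F[:,1]),np.polyfit(F[:,0],F[:,1],1))
T=q[(q[:,0]>-98)&(q[:,0]<-70)&(q[:,1]>33)&(q[:,1]<70)&(q[:,2]>55)]
print(len(T),T.mean(0),np.percentile(T[:,1],[95,98,100]),np.polyfit(T[:,0],T[:,2],1))
# upright right-side faces y (facing camera -y), outermost at y=-80
S=q[(q[:,0]>-10)&(q[:,0]<40)&(q[:,1]<-74)&(q[:,1]>-90)&(q[:,2]>20)&(q[:,2]<48)]; print(len(S),np.median(S[:,1]),np.polyfit(S[:,0],S[:,1],1))
```

```text
121 [-83.8194785   27.98495346  47.12401032] 27.919031441341808 [-0.03096321 25.38963367]
121 [-83.85280913  49.50499021  67.95039886] [62.85015227 64.50798587 66.0789508 ] [1.73864100e-02 6.94082982e+01]
166 -79.00659165545298 [-1.71985403e-02 -7.88615384e+01]
```

```bash
python3 -c "
from h import *
to(.5883,.0615,.0257,181.43)"
```

```text
t 5.2 p [0.5074 0.0585 0.0423] phi -178.62 j6 0.09 grip 0.0379 F [ 0.1 -0.2 -0.8]
delta [-0.2699  0.0035  0.0551] yaw -0.0012
```

Call:
jog_arm(deltas=[{"fingers": 0,"delta_pos": [0,0.003,0.056],"yaw": 0},{"fingers": 0,"delta_pos": [0,0.003,0.056],"yaw": 0},{"fingers": 0,"delta_pos": [-0.04,0.003,0.056],"yaw": 0},{"fingers": 0,"delta_pos": [-0.07,0.003,0.056],"yaw": 0},{"fingers": 0,"delta_pos": [-0.09,0.003,0.056],"yaw": 0},{"fingers": 0,"delta_pos": [-0.11,0.003,0.056],"yaw": 0},{"fingers": 0,"delta_pos": [-0.13,0.003,0.056],"yaw": 0},{"fingers": 0,"delta_pos": [-0.13,0.003,0.056],"yaw": 0}])

```text
clock: 6.0
eef_pos: [0.5477, 0.0614, 0.0256]
tool_rot: [-0.012, 1.0, 0.0, 0.0]
ft_force: [-0.1, -0.3, -1.1]
grip_width: 0.0379
grasp_force: 60.7
```

```bash
python3 -c "
from h import *
to(.5883,.0615,.0257,181.43)"
```

```text
t 6.0 p [0.5477 0.0614 0.0256] phi -178.57 j6 0.09 grip 0.0379 F [-0.1 -0.3 -1.1]
delta [-0.1353 -0.003  -0.    ] yaw 0.0
```

Call:
jog_arm(deltas=[{"fingers": 0,"delta_pos": [-0.03,-0.003,0],"yaw": 0},{"fingers": 0,"delta_pos": [-0.06,-0.003,0],"yaw": 0},{"fingers": 0,"delta_pos": [-0.09,-0.003,0],"yaw": 0},{"fingers": 0,"delta_pos": [-0.115,-0.003,0],"yaw": 0},{"fingers": 0,"delta_pos": [-0.135,-0.003,0],"yaw": 0},{"fingers": 0,"delta_pos": [-0.135,-0.003,0],"yaw": 0}])

```text
clock: 6.6
eef_pos: [0.5883, 0.0615, 0.0255]
tool_rot: [-0.012, 1.0, 0.0, 0.0]
ft_force: [-0.4, -0.6, -1.4]
grip_width: 0.0378
grasp_force: 60.7
```

```bash
python3 -c "
from h import *
to(.545,.0605,.0257,181.43)"
```

```text
t 6.6 p [0.5883 0.0615 0.0255] phi -178.57 j6 0.08 grip 0.0378 F [-0.4 -0.6 -1.4]
delta [ 0.1444  0.0003 -0.0009] yaw 0.0001
```

Call:
jog_arm(deltas=[{"fingers": 0,"delta_pos": [0,0,0.006],"yaw": 0},{"fingers": 0.7,"delta_pos": [0,0,0.006],"yaw": 0},{"fingers": 0.7,"delta_pos": [0,0,0.006],"yaw": 0},{"fingers": 0.7,"delta_pos": [0,0,0.006],"yaw": 0},{"fingers": 0.7,"delta_pos": [0.07,0,0],"yaw": 0},{"fingers": 0.7,"delta_pos": [0.15,0,0],"yaw": 0},{"fingers": 0,"delta_pos": [0.15,0,0],"yaw": 0},{"fingers": 0,"delta_pos": [0.15,0,0],"yaw": 0},{"fingers": 0,"delta_pos": [0.15,0,0],"yaw": 0},{"fingers": 0,"delta_pos": [0.15,0,0],"yaw": 0},{"fingers": 0,"delta_pos": [0.15,0,0],"yaw": 0},{"fingers": 0,"delta_pos": [0.15,0,0],"yaw": 0}])

```text
clock: 7.8
eef_pos: [0.5426, 0.0603, 0.0254]
tool_rot: [-0.013, 1.0, 0.0, 0.0]
ft_force: [0.0, -0.3, 0.1]
grip_width: -0.0001
grasp_force: 0.0
```

Run:
```python
from h import *
to(.5933,.0615,.0257,181.43)
c=cam("side"); a=c["image"][120:280,180:360,::-1]; cv2.imwrite("pics/c3.png",cv2.resize(a,(675,600),interpolation=cv2.INTER_CUBIC))
```

```text
t 7.8 p [0.5426 0.0603 0.0254] phi -178.57 j6 0.09 grip -0.0001 F [ 0.  -0.3  0.1]
delta [-0.1689 -0.0003 -0.0008] yaw 0.0001
```

View pics/c3.png

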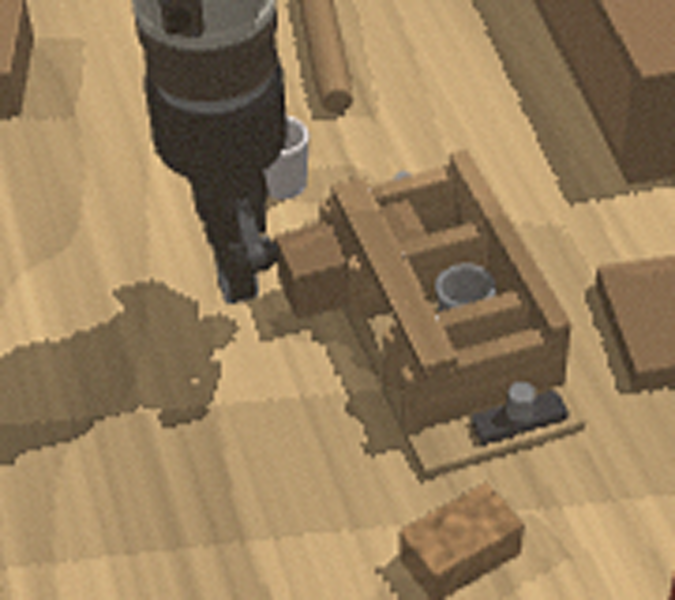

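Call:
jog_arm(deltas=[{"fingers": 0,"delta_pos": [-0.04,0,0],"yaw": 0},{"fingers": 0,"delta_pos": [-0.07,0,0],"yaw": 0},{"fingers": 0,"delta_pos": [-0.1,0,0],"yaw": 0},{"fingers": 0,"delta_pos": [-0.125,0,0],"yaw": 0},{"fingers": 0,"delta_pos": [-0.15,0,0],"yaw": 0},{"fingers": 0,"delta_pos": [-0.15,0,0],"yaw": 0}])

```text
clock: 8.45
eef_pos: [0.5886, 0.0615, 0.0255]
tool_rot: [-0.013, 1.0, 0.0, 0.001]
ft_force: [0.0, 0.1, -0.3]
grip_width: -0.0
grasp_force: 0.0
```

Call:
jog_arm(deltas=[{"fingers": 0,"delta_pos": [-0.01,0,0],"yaw": 0},{"fingers": 0,"delta_pos": [-0.015,0,0],"yaw": 0},{"fingers": 0,"delta_pos": [-0.015,0,0],"yaw": 0}])

```text
clock: 8.75
eef_pos: [0.5918, 0.0616, 0.0255]
tool_rot: [-0.013, 1.0, -0.0, 0.0]
ft_force: [0.0, -0.3, -0.7]
grip_width: 0.0002
grasp_force: 0.0
```

```bash
cat > chk.py <<'E'
from h import *
def chk(y0,y1):
    c=cam("side"); P=cloud(c).reshape(-1,3)
    d=P[:,:2]-[.6505,.0157]; cs,sn=np.cos(.025),np.sin(.025)
    q=np.c_[d[:,0]*cs+d[:,1]*sn,-d[:,0]*sn+d[:,1]*cs,P[:,2]]*1000
    T=q[(q[:,1]>y0)&(q[:,1]<y1)&(q[:,2]>42)&(q[:,2]<54)]
    h,e=np.histogram(T[:,0],np.arange(-110,60,4)); print([(int(e[i]),int(h[i])) for i in range(len(h)) if h[i]])
    return c
E
python3 - <<'E'
from chk import *
to(.5933,.0615,.0257,181.43); chk(30,63)
E
```

```text
t 8.75 p [0.5918 0.0616 0.0255] phi -178.56 j6 0.08 grip 0.0002 F [ 0.  -0.3 -0.7]
delta [-0.0051 -0.0003 -0.0008] yaw 0.0002
[(-74, 7), (-70, 8), (-66, 5), (-62, 7), (-58, 6), (-54, 2), (-50, 6), (-46, 5), (-42, 3), (-38, 6), (-34, 1), (-10, 9), (-6, 15), (-2, 14), (2, 17), (6, 15), (10, 16), (14, 14), (18, 16), (22, 17), (26, 13), (30, 16), (34, 14), (38, 12), (42, 18)]
```

Call:
jog_arm(deltas=[{"fingers": 0,"delta_pos": [-0.005,0,0],"yaw": 0},{"fingers": 0,"delta_pos": [-0.007,0,0],"yaw": 0},{"fingers": 0,"delta_pos": [-0.007,0,0],"yaw": 0}])

```text
clock: 9.1
eef_pos: [0.5939, 0.0616, 0.0255]
tool_rot: [-0.013, 1.0, 0.0, 0.0]
ft_force: [0.3, -0.2, -0.4]
grip_width: 0.0001
grasp_force: 0.1
```

Call:
jog_arm(deltas=[{"fingers": 0,"delta_pos": [-0.004,0,0],"yaw": 0},{"fingers": 0,"delta_pos": [-0.006,0,0],"yaw": 0},{"fingers": 0,"delta_pos": [-0.006,0,0],"yaw": 0}])

```text
clock: 9.4
eef_pos: [0.5946, 0.0616, 0.0254]
tool_rot: [-0.013, 1.0, -0.0, -0.001]
ft_force: [-3.7, -0.9, 3.6]
grip_width: -0.0002
grasp_force: 2.1
```

Call:
jog_arm(deltas=[{"fingers": 0,"delta_pos": [-0.006,0,0],"yaw": 0},{"fingers": 0,"delta_pos": [-0.006,0,0],"yaw": 0}])

```text
clock: 9.6
eef_pos: [0.5946, 0.0616, 0.0252]
tool_rot: [-0.013, 1.0, -0.0, -0.003]
ft_force: [-8.9, -0.0, 6.4]
grip_width: 0.0003
grasp_force: 4.3
```

Run:
```python
from h import *
to(.48,-.05,.15,201.2)
```

```text
t 9.6 p [0.5946 0.0616 0.0252] phi -178.55 j6 0.08 grip 0.0003 F [-8.9 -0.   6.4]
delta [ 0.3936 -0.3622 -0.4137] yaw -0.439
```

Call:
jog_arm(deltas=[{"fingers": 0,"delta_pos": [0.1,0,0],"yaw": 0},{"fingers": 0,"delta_pos": [0.2,0,0],"yaw": 0},{"fingers": 0.5,"delta_pos": [0.25,0,-0.15],"yaw": 0},{"fingers": 1,"delta_pos": [0.3,-0.1,-0.3],"yaw": 0},{"fingers": 1,"delta_pos": [0.33,-0.25,-0.4],"yaw": -0.15},{"fingers": 1,"delta_pos": [0.36,-0.4,-0.4],"yaw": -0.3},{"fingers": 1,"delta_pos": [0.4,-0.55,-0.4],"yaw": -0.45},{"fingers": 1,"delta_pos": [0.44,-0.7,-0.4],"yaw": -0.6},{"fingers": 1,"delta_pos": [0.47,-0.85,-0.4],"yaw": -0.62},{"fingers": 1,"delta_pos": [0.48,-1,-0.4],"yaw": -0.62},{"fingers": 1,"delta_pos": [0.48,-1,-0.4],"yaw": -0.62}])

```text
clock: 10.7
eef_pos: [0.4615, -0.2476, 0.146]
tool_rot: [-0.25, 0.968, -0.002, 0.001]
ft_force: [0.3, 0.7, 1.2]
grip_width: 0.0853
grasp_force: 0.0
```

Run:
```python
from h import *
to(.4494,-.3189,.1,209.4)
```

```text
t 10.7 p [ 0.4615 -0.2476  0.146 ] phi -151.08 j6 -1.0 grip 0.0853 F [0.3 0.7 1.2]
delta [ 0.1505 -0.1878  0.1542] yaw -0.0107
```

Call:
jog_arm(deltas=[{"fingers": 1,"delta_pos": [0.15,-0.188,0.1],"yaw": -0.011},{"fingers": 1,"delta_pos": [0.15,-0.188,0.15],"yaw": -0.011},{"fingers": 1,"delta_pos": [0.15,-0.188,0.25],"yaw": -0.011},{"fingers": 1,"delta_pos": [0.15,-0.188,0.38],"yaw": -0.011},{"fingers": 1,"delta_pos": [0.15,-0.188,0.447],"yaw": -0.011},{"fingers": 1,"delta_pos": [0.15,-0.188,0.447],"yaw": -0.011}])

```text
clock: 11.3
eef_pos: [0.4475, -0.311, 0.0081]
tool_rot: [-0.258, 0.966, 0.002, -0.002]
ft_force: [-0.2, 0.5, 1.0]
grip_width: 0.0854
grasp_force: 0.0
```

Call:
jog_arm(deltas=[{"fingers": 0,"delta_pos": [0,0,0],"yaw": 0},{"fingers": 0,"delta_pos": [0,0,0],"yaw": 0},{"fingers": 0,"delta_pos": [0,0,0],"yaw": 0},{"fingers": 0,"delta_pos": [0,0,0],"yaw": 0},{"fingers": 0,"delta_pos": [0,0,0],"yaw": 0},{"fingers": 0,"delta_pos": [0,0,0],"yaw": 0},{"fingers": 0,"delta_pos": [0,0,0],"yaw": 0}])

```text
clock: 12.0
eef_pos: [0.4503, -0.3136, 0.0126]
tool_rot: [-0.257, 0.966, -0.001, 0.001]
ft_force: [-0.2, 0.7, 6.7]
grip_width: 0.0162
grasp_force: 59.3
```

Run:
```python
from h import *
to(.507,-.046,.06,181.43)
c=cam("side");P=cloud(c).reshape(-1,3)
P=P[(P[:,2]>.034)&(P[:,2]<.046)&(P[:,0]>.42)&(P[:,0]<.56)&(abs(P[:,1]+.3)<.06)]
d=(P[:,:2]-[.4764,-.3037])@np.array([np.cos(np.radians(29.4)),np.sin(np.radians(29.4))]); print(len(d),np.percentile(d,[90,98,100]))
```

```text
t 12.0 p [ 0.4503 -0.3136  0.0126] phi -150.16 j6 -1.13 grip 0.0162 F [-0.2  0.7  6.7]
delta [-0.608   0.6793 -0.1587] yaw 0.6313
242 [0.03906416 0.04288609 0.04443213]
```

Call:
jog_arm(deltas=[{"fingers": 0,"delta_pos": [0,0,-0.12],"yaw": 0},{"fingers": 0,"delta_pos": [-0.08,0.1,-0.16],"yaw": 0.1},{"fingers": 0,"delta_pos": [-0.18,0.2,-0.16],"yaw": 0.2},{"fingers": 0,"delta_pos": [-0.28,0.31,-0.16],"yaw": 0.3},{"fingers": 0,"delta_pos": [-0.38,0.43,-0.16],"yaw": 0.42},{"fingers": 0,"delta_pos": [-0.48,0.54,-0.16],"yaw": 0.54},{"fingers": 0,"delta_pos": [-0.56,0.63,-0.16],"yaw": 0.63},{"fingers": 0,"delta_pos": [-0.61,0.68,-0.16],"yaw": 0.63},{"fingers": 0,"delta_pos": [-0.61,0.68,-0.16],"yaw": 0.63},{"fingers": 0,"delta_pos": [-0.61,0.68,-0.16],"yaw": 0.63}])

```text
clock: 13.05
eef_pos: [0.5063, -0.0448, 0.0592]
tool_rot: [-0.014, 1.0, -0.0, -0.0]
ft_force: [0.4, 0.4, -0.6]
grip_width: 0.0158
grasp_force: 58.6
```

Run:
```python
from h import *
to(.509,-.0459,.0245,181.43)
```

```text
t 13.05 p [ 0.5063 -0.0448  0.0592] phi -178.45 j6 -0.12 grip 0.0158 F [ 0.4  0.4 -0.6]
delta [-0.0089 -0.0037  0.1155] yaw 0.0027
```

Call:
jog_arm(deltas=[{"fingers": 0,"delta_pos": [-0.009,-0.003,0.06],"yaw": 0.003},{"fingers": 0,"delta_pos": [-0.009,-0.003,0.116],"yaw": 0.003},{"fingers": 0,"delta_pos": [-0.009,-0.003,0.116],"yaw": 0.003},{"fingers": 0,"delta_pos": [-0.009,-0.003,0.116],"yaw": 0.003}])

```text
clock: 13.45
eef_pos: [0.5087, -0.0469, 0.0245]
tool_rot: [-0.011, 1.0, -0.0, -0.001]
ft_force: [-0.0, -0.6, -0.7]
grip_width: 0.0163
grasp_force: 58.6
```

Run:
```python
from h import *
to(.532,-.0453,.0245,181.43)
c=cam("side"); P=cloud(c).reshape(-1,3)
d=P[:,:2]-[.6505,.0157]; cs,sn=np.cos(.025),np.sin(.025)
q=np.c_[d[:,0]*cs+d[:,1]*sn,-d[:,0]*sn+d[:,1]*cs,P[:,2]]*1000
b=(q[:,0]>-112)&(q[:,0]<-74)
F=q[b&(q[:,1]>-75)&(q[:,1]<-60)&(q[:,2]>16)&(q[:,2]<45)]
print(len(F),np.median(F[:,1]),np.polyfit(F[:,0],F[:,1],1))
T=q[b&(q[:,1]>-63)&(q[:,1]<-45)&(q[:,2]>46)]
print(len(T),np.median(T[:,2]),np.polyfit(T[:,0],T[:,2],1),T[:,1].max())
G=q[(q[:,1]>-75)&(q[:,1]<-45)&(q[:,2]>16)&(q[:,0]<-50)&(q[:,0]>-100)];print(G[:,0].max())
a=c["image"][120:280,180:360,::-1]; cv2.imwrite("pics/c4.png",cv2.resize(a,(675,600),interpolation=cv2.INTER_CUBIC))
```

```text
t 13.45 p [ 0.5087 -0.0469  0.0245] phi -178.76 j6 -0.11 grip 0.0163 F [-0.  -0.6 -0.7]
delta [-0.0777  0.0038 -0.0002] yaw -0.0042
139 -67.22110681724969 [-1.94313788e-02 -6.91098225e+01]
104 51.85014739281988 [  -7.67362374 -602.49870476] -45.04823825118182
-72.22131984015068
```

View pics/c4.png

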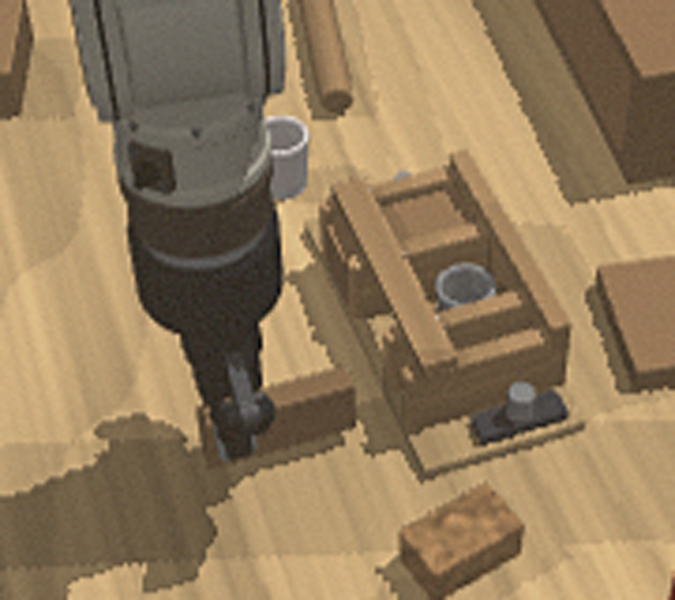

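Call:
jog_arm(deltas=[{"fingers": 0,"delta_pos": [-0.02,0.004,0],"yaw": -0.004},{"fingers": 0,"delta_pos": [-0.045,0.004,0],"yaw": -0.004},{"fingers": 0,"delta_pos": [-0.065,0.004,0],"yaw": -0.004},{"fingers": 0,"delta_pos": [-0.08,0.004,0],"yaw": -0.004},{"fingers": 0,"delta_pos": [-0.095,0.004,0],"yaw": -0.004},{"fingers": 0,"delta_pos": [-0.111,0.004,0],"yaw": -0.004},{"fingers": 0,"delta_pos": [-0.111,0.004,0],"yaw": -0.004}])

```text
clock: 14.2
eef_pos: [0.5435, -0.0438, 0.0246]
tool_rot: [-0.013, 1.0, -0.0, 0.0]
ft_force: [-0.7, -0.6, -0.3]
grip_width: 0.016
grasp_force: 58.6
```

Run:
```python
from h import *
to(.588,-.0439,.0245,181.43)
```

```text
t 14.2 p [ 0.5435 -0.0438  0.0246] phi -178.46 j6 -0.11 grip 0.016 F [-0.7 -0.6 -0.3]
delta [-0.1484 -0.0043  0.0005] yaw 0.0025
```

Call:
jog_arm(deltas=[{"fingers": 0,"delta_pos": [-0.02,-0.004,0],"yaw": 0},{"fingers": 0,"delta_pos": [-0.05,-0.004,0],"yaw": 0},{"fingers": 0,"delta_pos": [-0.08,-0.004,0],"yaw": 0},{"fingers": 0,"delta_pos": [-0.11,-0.004,0],"yaw": 0},{"fingers": 0,"delta_pos": [-0.135,-0.004,0],"yaw": 0},{"fingers": 0,"delta_pos": [-0.15,-0.004,0],"yaw": 0},{"fingers": 0,"delta_pos": [-0.15,-0.004,0.006],"yaw": 0}])

```text
clock: 14.9
eef_pos: [0.5887, -0.0438, 0.0229]
tool_rot: [-0.013, 1.0, -0.0, 0.001]
ft_force: [-0.4, -0.1, -0.2]
grip_width: 0.016
grasp_force: 58.6
```

Run:
```python
from h import *
to(.545,-.045,.0245,181.43)
```

```text
t 14.9 p [ 0.5887 -0.0438  0.0229] phi -178.46 j6 -0.1 grip 0.016 F [-0.4 -0.1 -0.2]
delta [ 0.1457  0.     -0.0054] yaw 0.0024
```

Call:
jog_arm(deltas=[{"fingers": 0.6,"delta_pos": [0,0,0],"yaw": 0},{"fingers": 0.6,"delta_pos": [0,0,0],"yaw": 0},{"fingers": 0.6,"delta_pos": [0,0,0],"yaw": 0},{"fingers": 0.6,"delta_pos": [0.07,0,0],"yaw": 0},{"fingers": 0.6,"delta_pos": [0.15,0,0],"yaw": 0},{"fingers": 0,"delta_pos": [0.15,0,0],"yaw": 0},{"fingers": 0,"delta_pos": [0.15,0,0],"yaw": 0},{"fingers": 0,"delta_pos": [0.15,0,0],"yaw": 0},{"fingers": 0,"delta_pos": [0.15,0,0],"yaw": 0},{"fingers": 0,"delta_pos": [0.15,0,0],"yaw": 0},{"fingers": 0,"delta_pos": [0.15,0,0],"yaw": 0}])

```text
clock: 16.0
eef_pos: [0.5431, -0.0451, 0.0228]
tool_rot: [-0.013, 1.0, -0.0, 0.0]
ft_force: [-0.3, 0.2, -0.4]
grip_width: 0.0001
grasp_force: 0.0
```

Run:
```python
from chk import *
to(.596,-.0437,.0245,181.43); chk(-64,-52)
```

```text
t 16.0 p [ 0.5431 -0.0451  0.0228] phi -178.46 j6 -0.11 grip 0.0001 F [-0.3  0.2 -0.4]
delta [-0.1763 -0.0002 -0.0057] yaw 0.0024
[(-86, 1), (-82, 8), (-78, 7), (-74, 7), (-70, 7), (-66, 8), (-62, 8), (-58, 10), (-54, 11), (-50, 6), (-46, 7), (-42, 5), (-38, 9), (-10, 3), (-6, 6), (-2, 4), (2, 6), (6, 2), (42, 8)]
```

Block sits with its rear at about -82 and its tip at about 9, as expected. Now push it home.

Call:
jog_arm(deltas=[{"fingers": 0,"delta_pos": [-0.04,0,-0.006],"yaw": 0},{"fingers": 0,"delta_pos": [-0.07,0,-0.006],"yaw": 0},{"fingers": 0,"delta_pos": [-0.1,0,-0.006],"yaw": 0},{"fingers": 0,"delta_pos": [-0.125,0,-0.006],"yaw": 0},{"fingers": 0,"delta_pos": [-0.15,0,-0.006],"yaw": 0},{"fingers": 0,"delta_pos": [-0.165,0,-0.006],"yaw": 0},{"fingers": 0,"delta_pos": [-0.17,0,-0.006],"yaw": 0},{"fingers": 0,"delta_pos": [-0.17,0,-0.006],"yaw": 0}])

```text
clock: 16.85
eef_pos: [0.5937, -0.0437, 0.0245]
tool_rot: [-0.013, 1.0, 0.0, -0.0]
ft_force: [-0.4, -0.1, -0.9]
grip_width: -0.0
grasp_force: 0.0
```

Call:
jog_arm(deltas=[{"fingers": 0,"delta_pos": [-0.005,0,0],"yaw": 0},{"fingers": 0,"delta_pos": [-0.008,0,0],"yaw": 0},{"fingers": 0,"delta_pos": [-0.008,0,0],"yaw": 0}])

```text
clock: 17.15
eef_pos: [0.5961, -0.0436, 0.0247]
tool_rot: [-0.013, 1.0, -0.0, 0.0]
ft_force: [0.4, 0.2, 0.0]
grip_width: 0.0002
grasp_force: 0.0
```

Call:
jog_arm(deltas=[{"fingers": 0,"delta_pos": [-0.004,0,0],"yaw": 0},{"fingers": 0,"delta_pos": [-0.007,0,0],"yaw": 0},{"fingers": 0,"delta_pos": [-0.007,0,0],"yaw": 0}])

```text
clock: 17.45
eef_pos: [0.5976, -0.0436, 0.0246]
tool_rot: [-0.013, 1.0, -0.0, -0.001]
ft_force: [-1.7, -0.4, 1.5]
grip_width: 0.0
grasp_force: 1.1
```

Call:
jog_arm(deltas=[{"fingers": 0,"delta_pos": [-0.007,0,0],"yaw": 0},{"fingers": 0,"delta_pos": [-0.007,0,0],"yaw": 0}])

```text
clock: 17.65
eef_pos: [0.5976, -0.0436, 0.0243]
tool_rot: [-0.013, 1.0, -0.0, -0.003]
ft_force: [-7.8, -0.7, 5.2]
grip_width: 0.0001
grasp_force: 3.6
```

Call:
jog_arm(deltas=[{"fingers": 0,"delta_pos": [0.1,0,0],"yaw": 0},{"fingers": 0,"delta_pos": [0.25,0,0],"yaw": 0},{"fingers": 0,"delta_pos": [0.4,0,-0.15],"yaw": 0},{"fingers": 0,"delta_pos": [0.5,0,-0.3],"yaw": 0},{"fingers": 0,"delta_pos": [0.55,-0.15,-0.45],"yaw": 0},{"fingers": 0,"delta_pos": [0.55,-0.3,-0.5],"yaw": 0},{"fingers": 0,"delta_pos": [0.55,-0.45,-0.5],"yaw": 0},{"fingers": 0,"delta_pos": [0.55,-0.6,-0.5],"yaw": 0},{"fingers": 0,"delta_pos": [0.55,-0.75,-0.5],"yaw": 0},{"fingers": 0,"delta_pos": [0.55,-0.75,-0.5],"yaw": 0}])

```text
clock: 18.65
eef_pos: [0.4419, -0.2785, 0.1751]
tool_rot: [-0.01, 1.0, -0.002, 0.001]
ft_force: [-0.3, 0.2, -0.4]
grip_width: -0.0
grasp_force: 0.0
```

Run:
```python
from chk import *
chk(30,63); chk(-64,-52)
c=cam("top"); w=cloud(c)
a=c["image"][150:260,190:330,::-1]; cv2.imwrite("pics/c5.png",cv2.resize(a,(763,600),interpolation=cv2.INTER_CUBIC))
P=w.reshape(-1,3); d=P[:,:2]-[.6505,.0157]; cs,sn=np.cos(.025),np.sin(.025)
q=np.c_[d[:,0]*cs+d[:,1]*sn,-d[:,0]*sn+d[:,1]*cs,P[:,2]]*1000
for y0,y1 in((29,65),(-65,-51)):
    T=q[(q[:,1]>y0)&(q[:,1]<y1)&(q[:,2]>42)&(q[:,2]<55)&(abs(q[:,0])<90)]
    m=(T[:,0]>-8)&(T[:,0]<38); print("top xmin",np.sort(T[:,0])[:5].round(1),"y",T[m,1].min(),T[m,1].max(),"z",np.median(T[m,2]))
print("spare",block(w,148,258),"sand",block(w,320,205,18,.022,.036),"cup",block(w,209,204,14,.035,.05))
```

```text
[(-50, 1), (-46, 24), (-42, 13), (-38, 18), (-34, 3), (-10, 8), (-6, 18), (-2, 14), (2, 16), (6, 14), (10, 14), (14, 17), (18, 15), (22, 14), (26, 15), (30, 14), (34, 16), (38, 17), (42, 18)]
[(-46, 9), (-42, 7), (-38, 9), (-10, 2), (-6, 6), (-2, 8), (2, 7), (6, 5), (10, 7), (14, 8), (18, 5), (22, 5), (26, 6), (30, 6), (34, 6), (38, 6), (42, 7)]
top xmin [-45.1 -44.9 -44.6 -44.6 -44.5] y 31.087574385733177 63.4920269417868 z 48.808102886264535
top xmin [-45.2 -44.8 -44.6 -44.2 -42.3] y -64.97291180519086 -53.00442062663441 z 48.60956762609746
spare [443.8 349.8  90.5  27.6  73.1  39.8 308. ] sand [ 609.4 -151.5   60.6   35.9   12.9   29.   242. ] cup [ 6.015e+02  1.729e+02  3.910e+01  3.550e+01 -6.000e-01  4.390e+01
  6.500e+01]
```

View pics/c5.png

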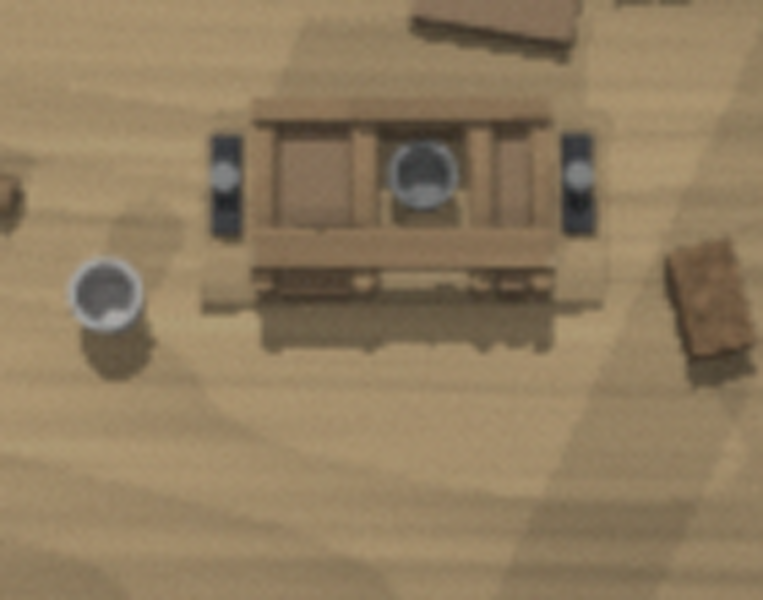

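Both spacers are flush at x ≈ -45 mm and sit flat at about 49 mm, and nothing else has moved.

```bash
python3 -c "
from workcell import bot
print(bot.job_done())"
```

```text
the job is handed in; nothing more can be done
None
```

The thin spacer is in the narrow gap and the thick one in the wide gap, both pushed home and flush with the uprights. The spare, cup and sanding block re-measured within 1 mm of where they started, and the arm touched nothing else on the bench. I handed the job in at about 19 s; the hand-in gave no verdict.

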